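# Set out the stain vials in their colour-matched holders

### The arm

A 6-joint arm with a two-finger parallel gripper is mounted at the origin on the work surface. World frame = base frame: x ahead of the robot, y to its left, z up, the work surface at z = 0. Lengths are in m, angles in rad, forces in N, time in s.
With the tool pointing down it reaches from about 0.25 to 0.725 m from the base axis. Payload 4 kg.
Tool frame: the origin (TCP) lies midway between the tips of the shut fingers; the grasp point (between the pads) lies 19 mm behind it; z points along the fingers, y is the line along which they close (so a half turn about z gives the same grasp; the last joint's range is limited). The gripper opens to 85 mm and grips with 20 to 120 N. Pads are 22 mm wide; open, the fingers measure 114 mm over their backs; the gripper's body (76 mm by 85 mm) begins 54 mm behind the grasp point. The pads swing forward as they close: fully open they stand 13 mm farther back than shut.
Start: joints at [1.132, 0.241, 0.005, 1.335, 0, 1.571], TCP at [0.212, 0.453, 0.231] pointing down, gripper open.
Joint ranges: [-2.72, 2.72], [-1.05, 1.87], [-1.09, 1.28], [-1.99, 2.15], [-1.42, 1.44], [-3.14, 3.14]. Speed limits (rad/s): [2.79, 2.79, 3.14, 3.14, 3.14, 3.14].

### API

Orientations are given as a unit quaternion [x, y, z, w].
In Python, from workcell import get_obs, camera, job_done, silhouettes gives the robot as it stands. The module is installed in compiled form; this text tells all that it offers.
- The arm moves only by the tool drive_tool, never from a script. Its argument "increments" is a list of rows, each a list of 3 entries, a list of its own where there are three numbers: the shift along the world's x, y, z in mm, then the turn, a rotation vector about the world's x, y, z in degrees, then the opening, from 0 (shut) to 1 (fully open). A call has 1 to 8 rows; each row shifts and turns the commanded pose from where the row before left it; what a row does not reach is not made up. A row lasts 1/12 s, in which the tool goes at most 41.7 mm and 7.16 degrees, less where a joint would pass 70% of its speed; a pose out of reach is approached as far as the arm can. A call is refused whole if a number of a shift passes 41.7 or a number of a turn 7.16, either way. A call with a gripper value outside its range is refused whole. The fingers move at their own pace and stop on an object; the grip force is fixed at half the most. Time passes only in rows, so rows that do not move let the fingers close. It gives the time, the measured TCP pose, the force, the opening and the grip force at its end, in the units of the state.
- get_obs(): the state, without advancing time (a new reading comes with each control period).
- camera(name): name is "scene" or "top"; returns a dict with "image" (384x512x3 uint8, red, green, blue), "K" (3x3 intrinsics, pixels), "view" (4x4, takes a point from world to camera coordinates). Camera axes: x right, y down, z forward; pixel columns grow to the right and rows downward; lengths in m; the calibration is good to about 2 mm. A picture is of the moment at which its call begins. There is no depth.
- job_done(): hands the job in; it is judged then, once.
Trained networks look in a picture, given as the dict that the camera call returned (one of the last four; its "shot" number tells which), for a name from the list of things; names that differ only in an ending like _2 or _b are one class to them, and where a whole thing is asked for, a point or a joint stands for the part that bears it (a point fixed in the world has none). Each returns a list of dicts, best first, with "conf" (0 to 1); they miss things now and then, are a little off and sometimes report something else, mostly with a low value. They report only what shows in the picture. A call takes as long as a camera call. They do not tell look-alikes from the thing itself.
- silhouettes(query, picture): "region" (384x512 bool, what is visible of it) and "bbox" ([left, top, right, bottom] in pixels, round what is visible of it).
The state is a dict: "clock": time; "joint_pos": joint angles; "joint_vel": joint speeds; "tau": joint torques, N m; "eef_pos": TCP position; "tool_rot": TCP orientation; "ft_force": force on the tool from outside, world axes, zero at the start; "ft_torque": the same for the moment, N m; "grip_width": finger opening in m; "grasp_force": force on a finger pad.
Only numpy, scipy, OpenCV 4.12 (cv2) and the standard library are available. Lean on these libraries where they do the work, as an engineer would, in place of code of your own. Each camera call takes 0.05 s, during which the arm holds its last target. There are 200 camera calls.

### The job

Set up the slide-staining station: pull the four stain vials out of the sprung clip strip one by one and stand each upright in the holder of its own cap colour, foot fully down on the holder's floor. Leave them all standing there, let go, and do not move or tip the amber reagent bottle.

Things in the scene. Friction and masses are not known exactly. Their poses are not given: they have to be found in the camera images.
- vial_violet: Loose amber glass vial, violet screw cap and band, 80 mm tall, about 60 g, upright in one of the strip's clips at the start. Origin: centre of underside, z up its axis. Foot flange 33 mm dia. to 8 mm height, tapering to the 24 mm body at 12.5; cap 27 mm dia. from 55 to 80 mm height: grip there. Sprung jaws catch over the flange: pull straight up with 4 to 10 N for some 15 mm, then it is free
- vial_yellow: Loose amber glass vial, yellow screw cap and band, 80 mm tall, about 60 g, upright in one of the strip's clips at the start. Origin: centre of underside, z up its axis. Foot flange 33 mm dia. to 8 mm height, tapering to the 24 mm body at 12.5; cap 27 mm dia. from 55 to 80 mm height: grip there. Sprung jaws catch over the flange: pull straight up with 4 to 10 N for some 15 mm, then it is free
- vial_green: Loose amber glass vial, green screw cap and band, 80 mm tall, about 60 g, upright in one of the strip's clips at the start. Origin: centre of underside, z up its axis. Foot flange 33 mm dia. to 8 mm height, tapering to the 24 mm body at 12.5; cap 27 mm dia. from 55 to 80 mm height: grip there. Sprung jaws catch over the flange: pull straight up with 4 to 10 N for some 15 mm, then it is free
- vial_red: Loose amber glass vial, red screw cap and band, 80 mm tall, about 60 g, upright in one of the strip's clips at the start. Origin: centre of underside, z up its axis. Foot flange 33 mm dia. to 8 mm height, tapering to the 24 mm body at 12.5; cap 27 mm dia. from 55 to 80 mm height: grip there. Sprung jaws catch over the flange: pull straight up with 4 to 10 N for some 15 mm, then it is free
- holder_violet: Fixed open round violet cup on the bench, with a steel skirt at its foot; the violet-capped vial belongs in it. Outside 60 mm dia. (skirt 69), recess 50 mm dia., recess floor 6 mm and rim 14 mm above its origin, which is the centre of its underside on the bench, z up. The vial's foot has about 8 mm of room all round
- holder_yellow: Fixed open round yellow cup on the bench, with a steel skirt at its foot; the yellow-capped vial belongs in it. Outside 60 mm dia. (skirt 69), recess 50 mm dia., recess floor 6 mm and rim 14 mm above its origin, which is the centre of its underside on the bench, z up. The vial's foot has about 8 mm of room all round
- holder_green: Fixed open round green cup on the bench, with a steel skirt at its foot; the green-capped vial belongs in it. Outside 60 mm dia. (skirt 69), recess 50 mm dia., recess floor 6 mm and rim 14 mm above its origin, which is the centre of its underside on the bench, z up. The vial's foot has about 8 mm of room all round
- holder_red: Fixed open round red cup on the bench, with a steel skirt at its foot; the red-capped vial belongs in it. Outside 60 mm dia. (skirt 69), recess 50 mm dia., recess floor 6 mm and rim 14 mm above its origin, which is the centre of its underside on the bench, z up. The vial's foot has about 8 mm of room all round
- strip: Fixed aluminium strip on the bench, 260 mm along its x, 56 along y, origin at centre of underside, z up. Vials stand on its base, 10 mm above the bench. Clips at x = -90, -30, 30, 90 mm, y = 0: steel leaf jaws on the +x and -x sides of each vial, tops 40 mm above the bench, opening 3 mm along x. Fingers closing along the strip's y clear jaws and neighbours
- reagent_bottle: Loose amber reagent bottle with a black cap standing on the bench beside the holders, 58 mm diameter, 115 mm tall, 300 g; origin at the centre of its underside. Not part of the job
Not all that is in view belongs to the job. Leave any white look-alike of the holder_green alone.

How it is judged:
By the outcome, as a careful person would: the job done as asked, in the order asked, and still so for the second after the job is handed in, with the robot touching nothing.
It also fails if it takes over 120 s, if anything falls off the work surface, if the arm or the gripper's body presses on something with over 40 N, if the wrist force passes 120 N, or if a joint passes its speed limit or range.

## Working session

There is one attempt and no reset: what is moved stays moved. The work goes in short steps, Python scripts to look and compute and a tool call to move; the robot and the scene stay as the last step left them, time stands still between calls to the robot, and variables do not carry over. Pictures are saved under pics/ and viewed, at most 14 in all, crops included, and the job is handed in when it is done.

Besides the shell and the picture viewer there is one more tool, called after ">>>" as name(argument=value, ...), one argument or row to a line, values as JSON. drive_tool: Moves the arm, as the interface text tells. Its arguments: {"type":"object","properties":{"increments":{"type":"array"}},"required":["increments"]}

```bash
mkdir -p pics; python3 - <<'E'
from workcell import *
import cv2,pickle
o=get_obs();print(o['clock'],o['eef_pos'],o['tool_rot'],o['grip_width'])
for n in("scene","top"):
    p=camera(n);cv2.imwrite(f"pics/{n}0.png",p["image"][:,:,::-1]);pickle.dump(p,open(n+".pkl","wb"))
    print(n,p["K"].tolist(),p["view"].round(4).tolist())
    for q in["vial_violet","vial_yellow","vial_green","vial_red","holder_violet","holder_yellow","holder_green","holder_red","strip","reagent_bottle"]:
        print(q,[(round(d["conf"],2),list(map(int,d["bbox"]))) for d in silhouettes(q,p)])
E
```

```text
0.0 [0.21217275 0.45205235 0.23040899] [ 2.17649139e-01  9.76026521e-01 -1.02125280e-03 -2.00299347e-04] 0.08516600581638444
scene [[401.7440644671672, 0.0, 256.9694257399929], [0.0, 401.7440644671672, 192.1122543435968], [0.0, 0.0, 1.0]] [[0.5386, 0.8426, 0.0007, -0.2024], [0.5193, -0.3313, -0.7878, -0.2377], [-0.6635, 0.4247, -0.616, 1.4425], [0.0, 0.0, 0.0, 1.0]]
vial_violet [(0.74, [337, 160, 355, 188])]
vial_yellow [(0.72, [322, 138, 333, 164])]
vial_green [(0.59, [330, 147, 341, 177])]
vial_red [(0.83, [352, 167, 367, 198])]
holder_violet [(0.69, [252, 186, 279, 206])]
holder_yellow [(0.86, [199, 209, 227, 230]), (0.61, [273, 219, 302, 241])]
holder_green [(0.9, [214, 242, 243, 270]), (0.8, [179, 182, 206, 201]), (0.62, [150, 220, 177, 241]), (0.45, [312, 149, 371, 206])]
holder_red [(0.92, [275, 220, 301, 245])]
strip [(0.75, [314, 153, 373, 206])]
reagent_bottle [(0.77, [135, 230, 167, 280])]
top [[366.55774128525064, 0.0, 254.6047125778696], [0.0, 366.55774128525064, 199.1332889287108], [0.0, 0.0, 1.0]] [[-0.1309, -0.9914, 0.0053, -0.0007], [-0.9707, 0.1271, -0.2038, 0.4959], [0.2013, -0.0318, -0.979, 0.7904], [0.0, 0.0, 0.0, 1.0]]
vial_violet []
vial_yellow [(0.73, [118, 238, 145, 253])]
vial_green [(0.68, [125, 208, 145, 226])]
vial_red [(0.49, [129, 155, 156, 177])]
holder_violet [(0.85, [228, 203, 255, 231])]
holder_yellow [(0.73, [119, 234, 145, 256]), (0.41, [132, 154, 159, 179]), (0.27, [122, 155, 163, 263])]
holder_green [(0.97, [345, 201, 377, 227]), (0.7, [299, 137, 328, 164])]
holder_red [(0.62, [230, 145, 266, 168])]
strip [(0.66, [123, 155, 160, 263])]
reagent_bottle []
```

```bash
python3 - <<'E'
import cv2
for n,(a,b,c,d) in dict(scene=(120,120,400,300),top=(90,110,410,290)).items():
    im=cv2.imread(f"pics/{n}0.png")[b:d,a:c];k=800/(c-a) if (d-b)*800/(c-a)<600 else 600/(d-b)
    k=2.5;cv2.imwrite(f"pics/{n}0c.png",cv2.resize(im,None,fx=k,fy=k,interpolation=cv2.INTER_CUBIC))
E
```

```text
(no output)
```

View pics/scene0c.png

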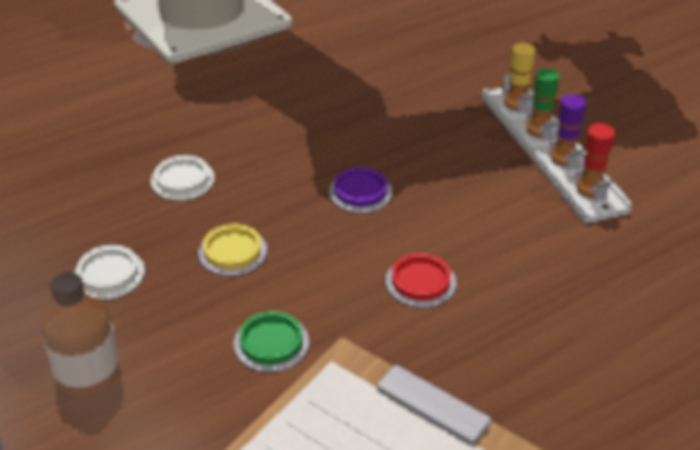

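View pics/top0c.png

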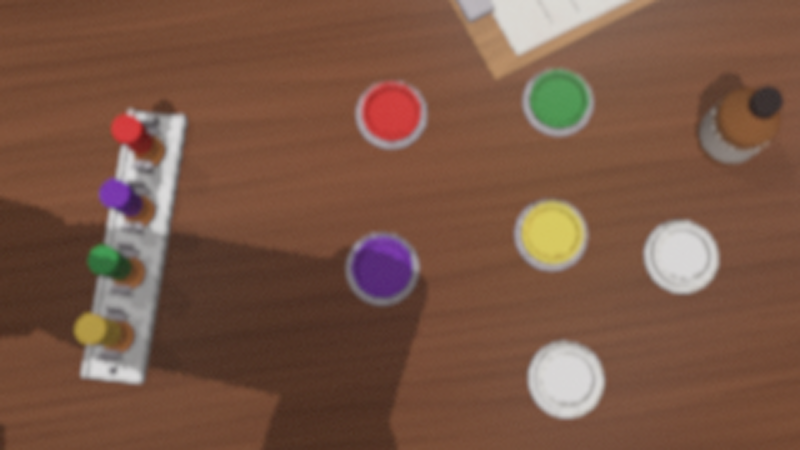

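View pics/top0.png

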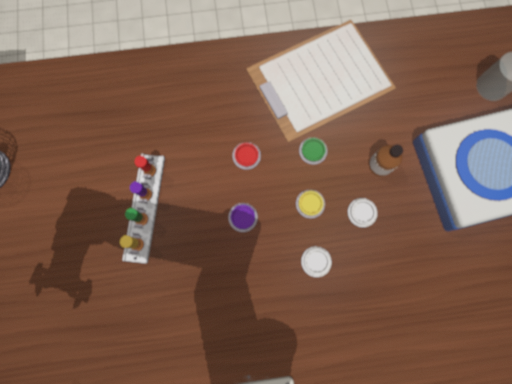

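```bash
cat > h.py <<'E'
import numpy as np,cv2,pickle
from scipy.optimize import least_squares
def proj(p,X):
    c=np.atleast_2d(X)@p["view"][:3,:3].T+p["view"][:3,3]; u=c@p["K"].T; return u[:,:2]/u[:,2:]
def back(p,uv,z):
    d=p["view"][:3,:3].T@np.linalg.solve(p["K"],[*uv,1]); C=-p["view"][:3,:3].T@p["view"][:3,3]
    return C+d*(z-C[2])/d[2]
HUE=dict(violet=(118,150),yellow=(21,33),green=(45,80),red=(0,5))
def mask(p,c,box=None):
    h=cv2.cvtColor(p["image"],cv2.COLOR_RGB2HSV); m=cv2.inRange(h,(HUE[c][0],120,40),(HUE[c][1],255,255))
    if c=="red": m|=cv2.inRange(h,(174,120,40),(180,255,255))
    return m
def blobs(m,amin=25):
    n,l,s,ct=cv2.connectedComponentsWithStats(m); return [(ct[i],s[i,4],s[i,:4]) for i in range(1,n) if s[i,4]>=amin]
E
python3 - <<'E'
from h import *
S,T=[pickle.load(open(n+".pkl","rb")) for n in("scene","top")]
for c in HUE:
    for n,p in(("top",T),("scene",S)):
        for ct,a,b in blobs(mask(p,c)):
            print(c,n,ct.round(1),a,b.tolist(),"hold@.012",(back(p,ct,.012)[:2]*1e3).round(1))
tops=dict(red=(128,130),violet=(115,194),green=(104,261),yellow=(91,329))
P={}
for c,(u,v) in tops.items():
    P[c]=back(T,((u+.5)/2.5+90-.5,(v+.5)/2.5+110-.5),.09); print(c,"vial",(P[c]*1e3).round(1),"scene top px",proj(S,P[c]).round(1))
X=np.array([P[c][:2] for c in tops])
def res(q): return (X-(q[:2]+np.outer([-.09,-.03,.03,.09],[np.cos(q[2]),np.sin(q[2])]))).ravel()
d=X[3]-X[0]; f=least_squares(res,[*X.mean(0),np.arctan2(d[1],d[0])])
print("strip",f.x[:2]*1e3,np.degrees(f.x[2]),"res mm",(f.fun*1e3).round(1))
E
```

```text
violet top [137.3 188.4] 147 [130, 182, 16, 14] hold@.012 [562.7 210.8]
violet top [242.5 216.4] 426 [231, 205, 23, 24] hold@.012 [461.7 -32.6]
violet scene [348.6 163.4] 111 [344, 158, 11, 12] hold@.012 [477.4 268.4]
violet scene [347.2 173.1] 29 [344, 171, 8, 5] hold@.012 [513.8 229.3]
violet scene [263.8 194. ] 257 [254, 187, 21, 15] hold@.012 [464.4 -34.2]
yellow top [310.3 202.7] 420 [299, 191, 23, 24] hold@.012 [ 473.5 -198.2]
yellow top [127.4 241.3] 153 [120, 235, 17, 13] hold@.012 [438.2 242.2]
yellow scene [328.7 142.6] 84 [325, 138, 9, 11] hold@.012 [350.7 297.6]
yellow scene [327.6 151.2] 29 [324, 149, 8, 5] hold@.012 [389.6 259.7]
yellow scene [212.5 217.8] 327 [201, 209, 23, 18] hold@.012 [ 475.9 -200. ]
green top [313.1 155.4] 27 [306, 153, 14, 6] hold@.012 [ 590.2 -224.3]
green top [131.3 213.7] 96 [126, 209, 12, 10] hold@.012 [502.7 229. ]
green scene [338.2 152.8] 85 [334, 148, 9, 11] hold@.012 [415.  281.9]
green scene [228.  254.7] 380 [217, 245, 23, 20] hold@.012 [ 609.7 -229.4]
red top [246.1 154. ] 424 [235, 142, 23, 24] hold@.012 [615.1 -60.8]
red top [141.8 162.9] 175 [134, 155, 17, 16] hold@.012 [625.5 195.6]
red scene [359.1 177.4] 179 [354, 169, 12, 19] hold@.012 [548.8 243.7]
red scene [288.1 229.9] 367 [277, 221, 24, 19] hold@.012 [617.1 -62.4]
red vial [601.1 176.2  90. ] scene top px [[359.  171.4]]
violet vial [543.8 191.5  90. ] scene top px [[348.4 159.6]]
green vial [485.4 204.9  90. ] scene top px [[337.8 148.7]]
yellow vial [428.1 219.6  90. ] scene top px [[328.6 138.7]]
strip [514.60441991 198.05167583] 166.052988606029 res mm [-0.9 -0.1  0.1  0.7 -0.1 -0.4  0.8 -0.2]
```

>>> drive_tool(
  increments=[
    [[28,-22,0],[0,0,1.4],1],
    [[30,-24,0],[0,0,1.4],1],
    [[30,-24,0],[0,0,1.4],1],
    [[30,-24,0],[0,0,1.4],1],
    [[30,-24,0],[0,0,1.4],1],
    [[30,-24,0],[0,0,1.4],1],
    [[30,-24,0],[0,0,1.4],1],
    [[30,-24,0],[0,0,1.4],1],
  ],
)

```text
clock: 1.77
eef_pos: [0.4517, 0.2612, 0.2315]
tool_rot: [0.121, 0.993, 0.0, 0.0]
ft_force: [0.4, 0.2, 0.5]
grip_width: 0.0856
grasp_force: 0.0
```

>>> drive_tool(
  increments=[
    [[24,-18,-10],[0,0,0],1],
    [[24,-18,-20],[0,0,0],1],
    [[24,-18,-20],[0,0,0],1],
    [[20,-16,-20],[0,0,0],1],
    [[0,0,-11],[0,0,0],1],
    [[0,0,0],[0,0,0],1],
    [[0,0,0],[0,0,0],1],
  ],
)

```text
clock: 2.35
eef_pos: [0.5418, 0.1922, 0.1496]
tool_rot: [0.122, 0.993, -0.0, -0.001]
ft_force: [0.8, -0.4, 0.3]
grip_width: 0.0853
grasp_force: 0.0
```

```bash
python3 - <<'E'
from h import *
from workcell import *
S,T=[pickle.load(open(n+".pkl","rb")) for n in("scene","top")]
g=back(T,((558+.5)/2.5+89.5,(100+.5)/2.5+109.5),.012);print("green holder top",g*1e3)
# bottle foot: from scene bbox
print("bottle cap",back(T,(395,150.3),.115)*1e3)
p=camera("top");cv2.imwrite("pics/t1.png",cv2.resize(p["image"][140:280,90:260,::-1],None,fx=4,fy=4,interpolation=2))
o=get_obs();print(o["eef_pos"],proj(p,o["eef_pos"]))
E
```

```text
green holder top [ 604.81125143 -226.15304333   12.        ]
bottle cap [ 546.56315044 -381.3859396   115.        ]
[0.54226731 0.1929161  0.15068084] [[125.76444086 181.11154224]]
```

View pics/t1.png

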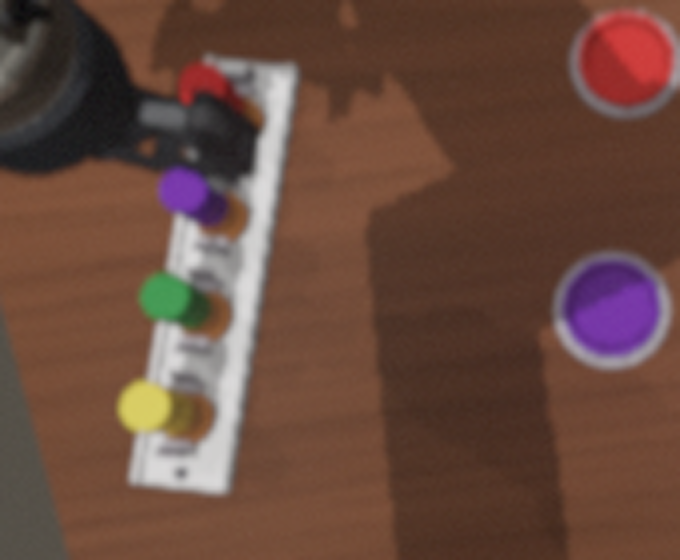

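>>> drive_tool(
  increments=[
    [[1,-1,-25],[0,0,0],1],
    [[0,0,-30],[0,0,0],1],
    [[0,0,-25],[0,0,0],1],
    [[0,0,-15],[0,0,0],1],
    [[0,0,0],[0,0,0],1],
    [[0,0,0],[0,0,0],0],
    [[0,0,0],[0,0,0],0],
    [[0,0,0],[0,0,0],0],
  ],
)

```text
clock: 3.07
eef_pos: [0.545, 0.1926, 0.0577]
tool_rot: [0.121, 0.993, 0.001, 0.002]
ft_force: [-0.3, -0.5, -0.0]
grip_width: 0.0513
grasp_force: 0.0
```

>>> drive_tool(
  increments=[
    [[0,0,0],[0,0,0],0],
    [[0,0,0],[0,0,0],0],
    [[0,0,0],[0,0,0],0],
    [[0,0,0],[0,0,0],0],
    [[0,0,0],[0,0,0],0],
    [[0,0,0],[0,0,0],0],
  ],
)

```text
clock: 3.57
eef_pos: [0.5445, 0.1921, 0.0569]
tool_rot: [0.121, 0.993, 0.001, 0.001]
ft_force: [-0.4, -0.1, 5.7]
grip_width: 0.0254
grasp_force: 58.6
```

>>> drive_tool(
  increments=[
    [[0,0,3],[0,0,0],0],
    [[0,0,4],[0,0,0],0],
    [[0,0,4],[0,0,0],0],
    [[0,0,4],[0,0,0],0],
    [[0,0,4],[0,0,0],0],
    [[0,0,6],[0,0,0],0],
    [[0,0,10],[0,0,0],0],
    [[0,0,20],[0,0,0],0],
  ],
)

```text
clock: 4.23
eef_pos: [0.542, 0.1911, 0.1094]
tool_rot: [0.121, 0.993, -0.001, -0.002]
ft_force: [-1.0, 0.3, -1.1]
grip_width: 0.0254
grasp_force: 60.0
```

```bash
python3 - <<'E'
from h import *
from workcell import *
p=camera("scene");cv2.imwrite("pics/s1.png",cv2.resize(p["image"][80:220,270:440,::-1],None,fx=4,fy=4,interpolation=2))
o=get_obs();print(o["eef_pos"],o["ft_force"],o["grip_width"],o["joint_pos"])
E
```

```text
[0.54516143 0.19222497 0.11509054] [0.61590032 0.31256027 2.67333347] 0.025592866916381074 [ 3.39008817e-01  4.61792421e-01  1.37524633e-02  1.11773615e+00
 -3.41207620e-05  5.82349299e-01]
```

View pics/s1.png

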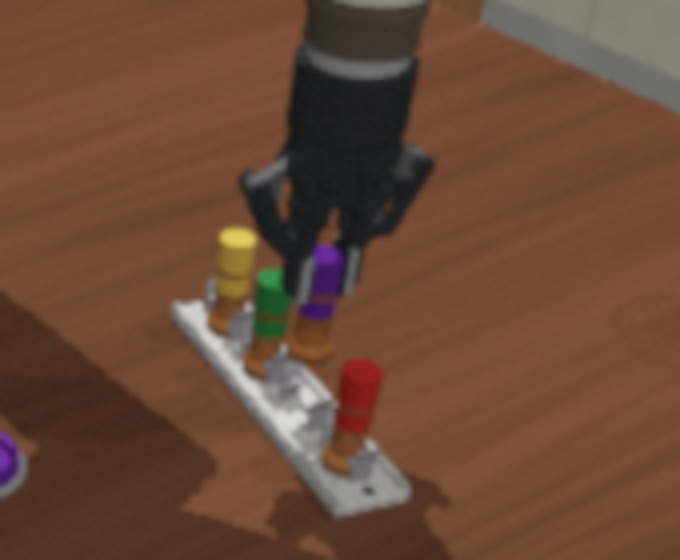

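>>> drive_tool(
  increments=[
    [[0,0,25],[0,0,0],0],
    [[-8,-20,15],[0,0,0],0],
    [[-13,-36,0],[0,0,0],0],
    [[-14,-39,0],[0,0,0],0],
    [[-14,-39,0],[0,0,0],0],
    [[-14,-39,0],[0,0,0],0],
    [[-12,-34,0],[0,0,0],0],
    [[-6,-18,0],[0,0,0],0],
  ],
)

```text
clock: 4.95
eef_pos: [0.461, -0.0364, 0.1513]
tool_rot: [0.123, 0.992, -0.001, 0.0]
ft_force: [-0.5, 0.6, -0.7]
grip_width: 0.0253
grasp_force: 60.1
```

>>> drive_tool(
  increments=[
    [[0,0,-20],[0,0,0],0],
    [[0,0,-25],[0,0,0],0],
    [[0,0,-25],[0,0,0],0],
    [[0,0,-15],[0,0,0],0],
    [[0,0,0],[0,0,0],0],
    [[0,0,0],[0,0,0],0],
  ],
)

```text
clock: 5.45
eef_pos: [0.4622, -0.0334, 0.0655]
tool_rot: [0.121, 0.993, -0.0, -0.0]
ft_force: [0.4, 0.5, 0.0]
grip_width: 0.0253
grasp_force: 60.1
```

>>> drive_tool(
  increments=[
    [[0,0,-4],[0,0,0],0],
    [[0,0,-3],[0,0,0],0],
    [[0,0,-2],[0,0,0],0],
    [[0,0,-2],[0,0,0],0],
    [[0,0,0],[0,0,0],0],
    [[0,0,0],[0,0,0],0],
  ],
)

```text
clock: 5.95
eef_pos: [0.4625, -0.0333, 0.0544]
tool_rot: [0.121, 0.993, 0.0, 0.0]
ft_force: [-0.1, 0.6, -0.1]
grip_width: 0.0252
grasp_force: 60.1
```

```bash
python3 - <<'E'
from h import *
from workcell import *
p=camera("scene");cv2.imwrite("pics/s2.png",cv2.resize(p["image"][120:220,210:320,::-1],None,fx=5,fy=5,interpolation=2))
for _ in range(3):
  o=get_obs();print(o["eef_pos"],o["ft_force"])
E
```

```text
[ 0.46251144 -0.03334288  0.05447231] [ 0.4509926  -0.00409979  0.09818346]
[ 0.46251144 -0.03334288  0.05447231] [ 0.4509926  -0.00409979  0.09818346]
[ 0.46251144 -0.03334288  0.05447231] [ 0.4509926  -0.00409979  0.09818346]
```

View pics/s2.png

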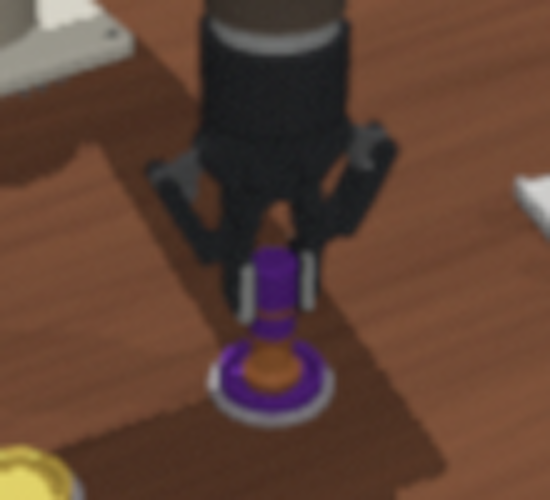

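>>> drive_tool(
  increments=[
    [[0,0,-1],[0,0,0],0],
    [[0,0,-1],[0,0,0],0],
    [[0,0,0],[0,0,0],0],
    [[0,0,0],[0,0,0],0],
  ],
)

```text
clock: 6.33
eef_pos: [0.4628, -0.0334, 0.0529]
tool_rot: [0.121, 0.993, 0.0, 0.0]
ft_force: [-0.7, 0.0, 4.4]
grip_width: 0.0256
grasp_force: 61.0
```

>>> drive_tool(
  increments=[
    [[0,0,0],[0,0,0],0.5],
    [[0,0,0],[0,0,0],1],
    [[0,0,0],[0,0,0],1],
    [[0,0,0],[0,0,0],1],
    [[0,0,0],[0,0,0],1],
    [[0,0,20],[0,0,0],1],
    [[0,0,35],[0,0,0],1],
    [[0,0,40],[0,0,0],1],
  ],
)

```text
clock: 7.0
eef_pos: [0.4602, -0.0332, 0.1463]
tool_rot: [0.121, 0.993, -0.0, -0.003]
ft_force: [1.8, -0.3, 0.3]
grip_width: 0.085
grasp_force: 0.0
```

>>> drive_tool(
  increments=[
    [[-3,23,0],[0,0,0],1],
    [[-5,38,0],[0,0,0],1],
    [[-6,40,0],[0,0,0],1],
    [[-6,40,0],[0,0,0],1],
    [[-6,40,0],[0,0,0],1],
    [[-5,40,0],[0,0,0],1],
    [[-4,32,0],[0,0,0],1],
    [[0,0,0],[0,0,0],1],
  ],
)

```text
clock: 7.67
eef_pos: [0.4268, 0.225, 0.1474]
tool_rot: [0.118, 0.993, 0.001, 0.0]
ft_force: [1.0, -0.1, -0.4]
grip_width: 0.0858
grasp_force: 0.0
```

>>> drive_tool(
  increments=[
    [[0,0,-20],[0,0,0],1],
    [[0,0,-30],[0,0,0],1],
    [[0,0,-27],[0,0,0],1],
    [[0,0,-15],[0,0,0],1],
    [[0,0,0],[0,0,0],1],
    [[0,0,0],[0,0,0],0],
    [[0,0,0],[0,0,0],0],
    [[0,0,0],[0,0,0],0],
  ],
)

```text
clock: 8.33
eef_pos: [0.4288, 0.22, 0.0568]
tool_rot: [0.122, 0.993, 0.001, 0.001]
ft_force: [-0.1, -0.2, -0.3]
grip_width: 0.0516
grasp_force: 0.0
```

>>> drive_tool(
  increments=[
    [[0,0,0],[0,0,0],0],
    [[0,0,0],[0,0,0],0],
    [[0,0,0],[0,0,0],0],
    [[0,0,0],[0,0,0],0],
    [[0,0,0],[0,0,0],0],
    [[0,0,0],[0,0,0],0],
  ],
)

```text
clock: 8.83
eef_pos: [0.4284, 0.2201, 0.0566]
tool_rot: [0.121, 0.993, 0.001, 0.001]
ft_force: [-0.1, 0.5, 6.6]
grip_width: 0.0253
grasp_force: 58.6
```

>>> drive_tool(
  increments=[
    [[0,0,3],[0,0,0],0],
    [[0,0,4],[0,0,0],0],
    [[0,0,4],[0,0,0],0],
    [[0,0,4],[0,0,0],0],
    [[0,0,4],[0,0,0],0],
    [[0,0,16],[0,0,0],0],
    [[0,0,30],[0,0,0],0],
    [[0,0,40],[0,0,0],0],
  ],
)

```text
clock: 9.5
eef_pos: [0.4252, 0.2185, 0.159]
tool_rot: [0.121, 0.993, -0.002, -0.003]
ft_force: [1.4, 0.3, -0.7]
grip_width: 0.026
grasp_force: 60.0
```

>>> drive_tool(
  increments=[
    [[2,-19,0],[0,0,0],0],
    [[4,-36,0],[0,0,0],0],
    [[4,-40,0],[0,0,0],0],
    [[4,-40,0],[0,0,0],0],
    [[4,-40,0],[0,0,0],0],
    [[5,-40,0],[0,0,0],0],
    [[5,-40,0],[0,0,0],0],
    [[5,-40,0],[0,0,0],0],
  ],
)

```text
clock: 10.17
eef_pos: [0.4604, -0.0773, 0.161]
tool_rot: [0.121, 0.993, 0.0, 0.001]
ft_force: [1.0, 0.5, -0.7]
grip_width: 0.0253
grasp_force: 60.1
```

>>> drive_tool(
  increments=[
    [[5,-40,0],[0,0,0],0],
    [[4,-40,0],[0,0,0],0],
    [[3,-30,0],[0,0,0],0],
    [[1,-14,0],[0,0,0],0],
    [[0,0,-15],[0,0,0],0],
    [[0,0,-30],[0,0,0],0],
    [[0,0,-20],[0,0,0],0],
    [[0,0,0],[0,0,0],0],
  ],
)

```text
clock: 10.83
eef_pos: [0.4701, -0.1977, 0.0914]
tool_rot: [0.121, 0.993, 0.001, -0.004]
ft_force: [-0.1, 0.8, -0.6]
grip_width: 0.0253
grasp_force: 60.1
```

>>> drive_tool(
  increments=[
    [[0,0,-15],[0,0,0],0],
    [[0,0,-13],[0,0,0],0],
    [[0,0,-5],[0,0,0],0],
    [[0,0,-3],[0,0,0],0],
    [[0,0,-1],[0,0,0],0],
    [[0,0,0],[0,0,0],0],
    [[0,0,0],[0,0,0],0],
  ],
)

```text
clock: 11.42
eef_pos: [0.4741, -0.1995, 0.0593]
tool_rot: [0.121, 0.993, -0.0, 0.001]
ft_force: [-0.1, -0.2, -0.6]
grip_width: 0.0258
grasp_force: 60.1
```

>>> drive_tool(
  increments=[
    [[0,0,-2],[0,0,0],0],
    [[0,0,-2],[0,0,0],0],
    [[0,0,-1],[0,0,0],0],
    [[0,0,-1],[0,0,0],0],
    [[0,0,-0.5],[0,0,0],0],
    [[0,0,0],[0,0,0],0],
    [[0,0,0],[0,0,0],0],
  ],
)

```text
clock: 12.0
eef_pos: [0.4736, -0.1994, 0.0526]
tool_rot: [0.121, 0.993, -0.0, 0.0]
ft_force: [-0.3, 1.1, 4.2]
grip_width: 0.0253
grasp_force: 60.9
```

>>> drive_tool(
  increments=[
    [[0,0,0],[0,0,0],0.5],
    [[0,0,0],[0,0,0],1],
    [[0,0,0],[0,0,0],1],
    [[0,0,0],[0,0,0],1],
    [[0,0,0],[0,0,0],1],
    [[0,0,20],[0,0,0],1],
    [[0,0,40],[0,0,0],1],
    [[0,0,40],[0,0,0],1],
  ],
)

```text
clock: 12.67
eef_pos: [0.4717, -0.1987, 0.1512]
tool_rot: [0.121, 0.993, 0.001, -0.003]
ft_force: [1.8, -0.3, 1.4]
grip_width: 0.0854
grasp_force: 0.0
```

>>> drive_tool(
  increments=[
    [[1,23,0],[0,0,0],1],
    [[1,40,0],[0,0,0],1],
    [[1,40,0],[0,0,0],1],
    [[1,40,0],[0,0,0],1],
    [[1,40,0],[0,0,0],1],
    [[1,40,0],[0,0,0],1],
    [[1,40,0],[0,0,0],1],
    [[1,40,0],[0,0,0],1],
  ],
)

```text
clock: 13.33
eef_pos: [0.4811, 0.1055, 0.1519]
tool_rot: [0.121, 0.993, 0.0, 0.0]
ft_force: [2.1, -0.0, 0.5]
grip_width: 0.0855
grasp_force: 0.0
```

>>> drive_tool(
  increments=[
    [[2,40,0],[0,0,0],1],
    [[1,35,0],[0,0,0],1],
    [[1,27,0],[0,0,0],1],
    [[0,0,0],[0,0,0],1],
    [[0,0,-20],[0,0,0],1],
    [[0,0,-30],[0,0,0],1],
    [[0,0,0],[0,0,0],1],
    [[0,0,0],[0,0,0],1],
  ],
)

```text
clock: 14.0
eef_pos: [0.4837, 0.2045, 0.1004]
tool_rot: [0.122, 0.993, -0.001, -0.002]
ft_force: [-0.8, -0.2, 0.9]
grip_width: 0.0853
grasp_force: 0.0
```

>>> drive_tool(
  increments=[
    [[1,0,-22],[0,0,0],1],
    [[0,0,-18],[0,0,0],1],
    [[0,0,-6],[0,0,0],1],
    [[0,0,0],[0,0,0],1],
    [[0,0,0],[0,0,0],0],
    [[0,0,0],[0,0,0],0],
    [[0,0,0],[0,0,0],0],
    [[0,0,0],[0,0,0],0],
  ],
)

```text
clock: 14.67
eef_pos: [0.4872, 0.2059, 0.057]
tool_rot: [0.121, 0.993, 0.001, 0.001]
ft_force: [0.3, 0.6, 0.0]
grip_width: 0.0385
grasp_force: 0.0
```

>>> drive_tool(
  increments=[
    [[0,0,0],[0,0,0],0],
    [[0,0,0],[0,0,0],0],
    [[0,0,0],[0,0,0],0],
    [[0,0,0],[0,0,0],0],
    [[0,0,0],[0,0,0],0],
    [[0,0,0],[0,0,0],0],
  ],
)

```text
clock: 15.17
eef_pos: [0.4871, 0.206, 0.0568]
tool_rot: [0.121, 0.993, 0.0, 0.001]
ft_force: [-1.0, -0.3, 5.3]
grip_width: 0.0256
grasp_force: 58.6
```

>>> drive_tool(
  increments=[
    [[0,0,3],[0,0,0],0],
    [[0,0,4],[0,0,0],0],
    [[0,0,4],[0,0,0],0],
    [[0,0,4],[0,0,0],0],
    [[0,0,4],[0,0,0],0],
    [[0,0,16],[0,0,0],0],
    [[0,0,30],[0,0,0],0],
    [[0,0,40],[0,0,0],0],
  ],
)

```text
clock: 15.83
eef_pos: [0.4843, 0.2047, 0.1593]
tool_rot: [0.121, 0.993, -0.002, -0.003]
ft_force: [1.1, -0.5, -0.8]
grip_width: 0.0255
grasp_force: 59.8
```

>>> drive_tool(
  increments=[
    [[6,-22,0],[0,0,0],0],
    [[10,-36,0],[0,0,0],0],
    [[10,-38,0],[0,0,0],0],
    [[11,-38,0],[0,0,0],0],
    [[11,-38,0],[0,0,0],0],
    [[11,-38,0],[0,0,0],0],
    [[11,-38,0],[0,0,0],0],
    [[11,-38,0],[0,0,0],0],
  ],
)

```text
clock: 16.5
eef_pos: [0.5679, -0.0824, 0.1615]
tool_rot: [0.121, 0.993, -0.0, 0.001]
ft_force: [0.1, 0.0, -1.1]
grip_width: 0.0254
grasp_force: 60.0
```

>>> drive_tool(
  increments=[
    [[11,-38,0],[0,0,0],0],
    [[11,-38,0],[0,0,0],0],
    [[10,-36,0],[0,0,0],0],
    [[7,-26,0],[0,0,0],0],
    [[2,-10,0],[0,0,0],0],
    [[0,0,-25],[0,0,0],0],
    [[0,0,-25],[0,0,0],0],
    [[0,0,0],[0,0,0],0],
  ],
)

```text
clock: 17.17
eef_pos: [0.6049, -0.2271, 0.1055]
tool_rot: [0.122, 0.993, 0.001, -0.005]
ft_force: [-1.4, 1.5, -1.7]
grip_width: 0.0256
grasp_force: 60.0
```

>>> drive_tool(
  increments=[
    [[0,0,-18],[0,0,0],0],
    [[0,0,-15],[0,0,0],0],
    [[0,0,-10],[0,0,0],0],
    [[0,0,-5],[0,0,0],0],
    [[0,0,-2],[0,0,0],0],
    [[0,0,0],[0,0,0],0],
    [[0,0,0],[0,0,0],0],
  ],
)

```text
clock: 17.75
eef_pos: [0.6091, -0.2284, 0.0619]
tool_rot: [0.121, 0.993, -0.0, 0.001]
ft_force: [-0.5, 0.5, -0.0]
grip_width: 0.0255
grasp_force: 60.0
```

```bash
python3 - <<'E'
from h import *
from workcell import *
p=camera("scene");cv2.imwrite("pics/s3.png",cv2.resize(p["image"][170:290,130:310,::-1],None,fx=4,fy=4,interpolation=2))
o=get_obs();print(o["eef_pos"],o["ft_force"])
E
```

```text
[ 0.60920164 -0.22855242  0.06206744] [ 0.20967835 -0.27208194  0.28243089]
```

View pics/s3.png

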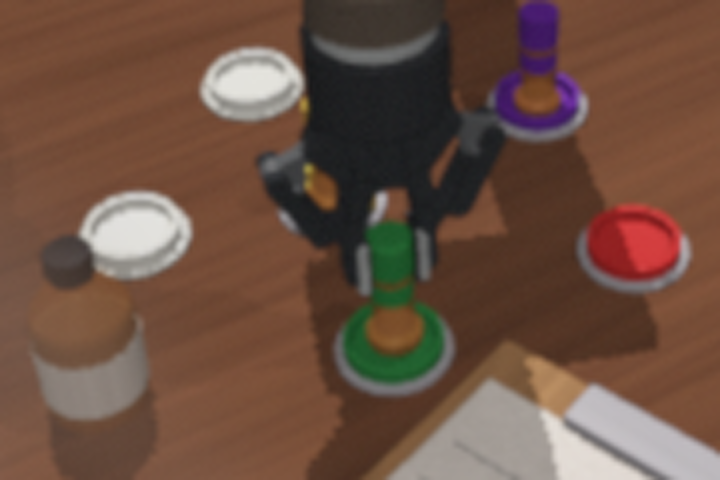

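>>> drive_tool(
  increments=[
    [[0,0,-3],[0,0,0],0],
    [[0,0,-3],[0,0,0],0],
    [[0,0,-1],[0,0,0],0],
    [[0,0,-1],[0,0,0],0],
    [[0,0,-1],[0,0,0],0],
    [[0,0,-0.5],[0,0,0],0],
    [[0,0,0],[0,0,0],0],
    [[0,0,0],[0,0,0],0],
  ],
)

```text
clock: 18.47
eef_pos: [0.6086, -0.2284, 0.0529]
tool_rot: [0.121, 0.993, -0.0, 0.001]
ft_force: [-1.6, 0.8, 6.3]
grip_width: 0.0256
grasp_force: 60.8
```

>>> drive_tool(
  increments=[
    [[0,0,0],[0,0,0],0.5],
    [[0,0,0],[0,0,0],1],
    [[0,0,0],[0,0,0],1],
    [[0,0,0],[0,0,0],1],
    [[0,0,0],[0,0,0],1],
    [[0,0,20],[0,0,0],1],
    [[0,0,40],[0,0,0],1],
    [[0,0,40],[0,0,0],1],
  ],
)

```text
clock: 19.13
eef_pos: [0.6067, -0.2277, 0.1498]
tool_rot: [0.121, 0.993, 0.001, -0.003]
ft_force: [1.7, 0.2, 0.4]
grip_width: 0.0852
grasp_force: 0.0
```

>>> drive_tool(
  increments=[
    [[0,23,0],[0,0,0],1],
    [[-1,40,0],[0,0,0],1],
    [[0,40,0],[0,0,0],1],
    [[-1,40,0],[0,0,0],1],
    [[0,40,0],[0,0,0],1],
    [[-1,40,0],[0,0,0],1],
    [[-1,40,0],[0,0,0],1],
    [[-1,40,0],[0,0,0],1],
  ],
)

```text
clock: 19.8
eef_pos: [0.6031, 0.0765, 0.1513]
tool_rot: [0.121, 0.993, 0.0, 0.0]
ft_force: [0.3, -0.3, -0.5]
grip_width: 0.0855
grasp_force: 0.0
```

>>> drive_tool(
  increments=[
    [[-1,40,0],[0,0,0],1],
    [[-1,35,0],[0,0,0],1],
    [[0,27,0],[0,0,0],1],
    [[0,0,0],[0,0,0],1],
    [[0,0,-20],[0,0,0],1],
    [[0,0,-30],[0,0,0],1],
    [[0,0,0],[0,0,0],1],
    [[0,0,0],[0,0,0],1],
  ],
)

```text
clock: 20.47
eef_pos: [0.5996, 0.1756, 0.0994]
tool_rot: [0.122, 0.993, -0.001, -0.002]
ft_force: [0.0, -1.2, 0.8]
grip_width: 0.0853
grasp_force: 0.0
```

>>> drive_tool(
  increments=[
    [[0,0,-22],[0,0,0],1],
    [[0,0,-18],[0,0,0],1],
    [[0,0,-6],[0,0,0],1],
    [[0,0,0],[0,0,0],1],
    [[0,0,0],[0,0,0],0],
    [[0,0,0],[0,0,0],0],
    [[0,0,0],[0,0,0],0],
    [[0,0,0],[0,0,0],0],
  ],
)

```text
clock: 21.13
eef_pos: [0.6023, 0.1768, 0.0567]
tool_rot: [0.121, 0.993, 0.0, 0.001]
ft_force: [0.2, -0.0, 0.3]
grip_width: 0.0388
grasp_force: 0.0
```

>>> drive_tool(
  increments=[
    [[0,0,0],[0,0,0],0],
    [[0,0,0],[0,0,0],0],
    [[0,0,0],[0,0,0],0],
    [[0,0,0],[0,0,0],0],
    [[0,0,0],[0,0,0],0],
    [[0,0,0],[0,0,0],0],
  ],
)

```text
clock: 21.63
eef_pos: [0.6021, 0.1768, 0.0564]
tool_rot: [0.121, 0.993, 0.0, 0.001]
ft_force: [-0.1, 0.4, 6.6]
grip_width: 0.0254
grasp_force: 58.7
```

>>> drive_tool(
  increments=[
    [[0,0,3],[0,0,0],0],
    [[0,0,4],[0,0,0],0],
    [[0,0,4],[0,0,0],0],
    [[0,0,4],[0,0,0],0],
    [[0,0,4],[0,0,0],0],
    [[0,0,16],[0,0,0],0],
    [[0,0,30],[0,0,0],0],
    [[0,0,40],[0,0,0],0],
  ],
)

```text
clock: 22.3
eef_pos: [0.5991, 0.176, 0.1582]
tool_rot: [0.121, 0.993, -0.001, -0.003]
ft_force: [0.8, 0.2, -0.4]
grip_width: 0.0254
grasp_force: 60.1
```

To red holder (616, -61.6): dx +14, dy -238.

>>> drive_tool(
  increments=[
    [[1,-22,0],[0,0,0],0],
    [[2,-36,0],[0,0,0],0],
    [[2,-38,0],[0,0,0],0],
    [[3,-38,0],[0,0,0],0],
    [[2,-38,0],[0,0,0],0],
    [[2,-36,0],[0,0,0],0],
    [[2,-20,0],[0,0,0],0],
    [[0,-10,0],[0,0,0],0],
  ],
)

```text
clock: 22.97
eef_pos: [0.6157, -0.0648, 0.1609]
tool_rot: [0.123, 0.992, -0.0, 0.001]
ft_force: [-0.0, 0.3, -0.1]
grip_width: 0.0251
grasp_force: 60.2
```

>>> drive_tool(
  increments=[
    [[0,0,-20],[0,0,0],0],
    [[0,0,-30],[0,0,0],0],
    [[0,0,-25],[0,0,0],0],
    [[0,0,-15],[0,0,0],0],
    [[0,0,-7],[0,0,0],0],
    [[0,0,-3],[0,0,0],0],
    [[0,0,0],[0,0,0],0],
    [[0,0,0],[0,0,0],0],
  ],
)

```text
clock: 23.63
eef_pos: [0.6165, -0.061, 0.0617]
tool_rot: [0.121, 0.993, 0.0, 0.001]
ft_force: [0.6, 1.2, -0.2]
grip_width: 0.0254
grasp_force: 60.2
```

>>> drive_tool(
  increments=[
    [[0,0,-3],[0,0,0],0],
    [[0,0,-3],[0,0,0],0],
    [[0,0,-1],[0,0,0],0],
    [[0,0,-1],[0,0,0],0],
    [[0,0,-1],[0,0,0],0],
    [[0,0,-0.5],[0,0,0],0],
    [[0,0,0],[0,0,0],0],
    [[0,0,0],[0,0,0],0],
  ],
)

```text
clock: 24.3
eef_pos: [0.6159, -0.0615, 0.0523]
tool_rot: [0.121, 0.993, -0.0, 0.001]
ft_force: [-1.7, -0.1, 6.4]
grip_width: 0.0259
grasp_force: 61.0
```

>>> drive_tool(
  increments=[
    [[0,0,0],[0,0,0],0.5],
    [[0,0,0],[0,0,0],1],
    [[0,0,0],[0,0,0],1],
    [[0,0,0],[0,0,0],1],
    [[0,0,0],[0,0,0],1],
    [[0,0,20],[0,0,0],1],
    [[0,0,40],[0,0,0],1],
    [[0,0,40],[0,0,0],1],
  ],
)

```text
clock: 24.97
eef_pos: [0.6136, -0.0612, 0.1496]
tool_rot: [0.121, 0.993, -0.0, -0.003]
ft_force: [1.6, -0.1, -0.8]
grip_width: 0.0853
grasp_force: 0.0
```

>>> drive_tool(
  increments=[
    [[-10,20,10],[0,0,0],1],
    [[-10,35,10],[0,0,0],1],
    [[-10,35,10],[0,0,0],1],
    [[-10,35,0],[0,0,0],1],
    [[-10,35,0],[0,0,0],1],
    [[-10,20,0],[0,0,0],1],
    [[0,0,0],[0,0,0],1],
    [[0,0,0],[0,0,0],1],
  ],
)

```text
clock: 25.63
eef_pos: [0.5549, 0.1198, 0.1808]
tool_rot: [0.12, 0.993, -0.0, 0.0]
ft_force: [0.2, -0.1, 0.6]
grip_width: 0.0851
grasp_force: 0.0
```

```bash
python3 - <<'E'
from h import *
from workcell import *
p=camera("scene");cv2.imwrite("pics/s4.png",cv2.resize(p["image"][150:290,130:310,::-1],None,fx=4,fy=4,interpolation=2))
p=camera("top");cv2.imwrite("pics/t4.png",cv2.resize(p["image"][110:290,220:420,::-1],None,fx=3,fy=3,interpolation=2))
E
```

```text
(no output)
```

View pics/s4.png

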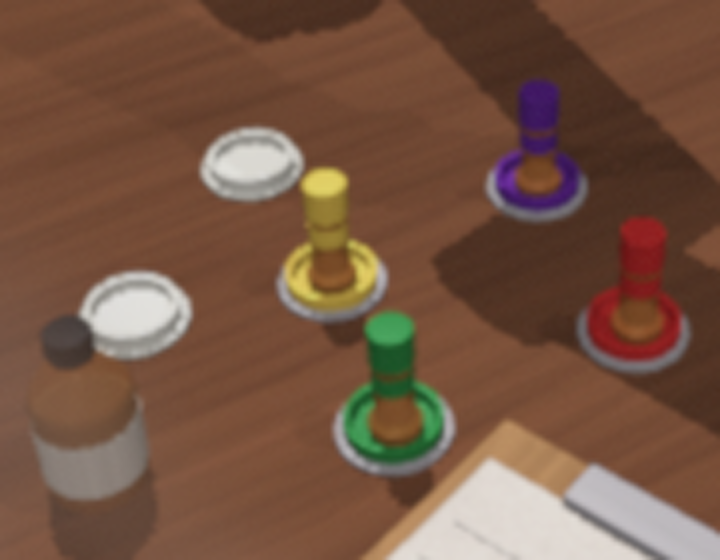

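View pics/t4.png

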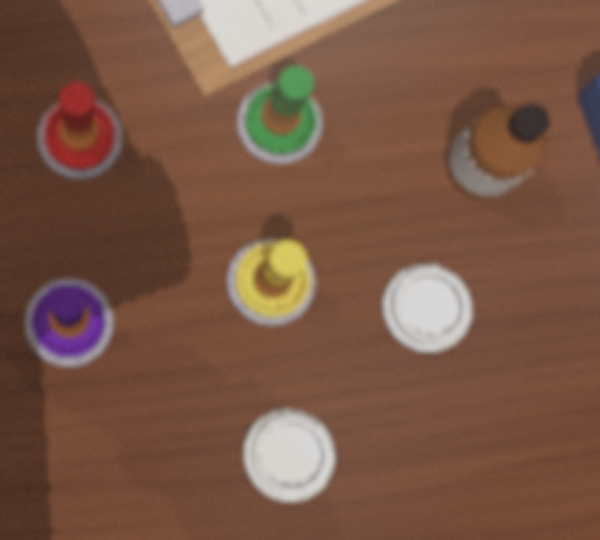

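All four vials stand upright inside the holders of their own colour: in the scene crop violet is at (538,140), yellow at (330,230), green at (393,380) and red at (640,280). The bottle has not moved, so I am handing in.

```bash
python3 -c "
from workcell import *
print(job_done())"
```

```text
the job is handed in; nothing more can be done
None
```

All four vials are standing upright in the holders of their own cap colour and released, the reagent bottle was left where it was, and the job was handed in at about 26 s; no verdict came back.

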